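Put the craft beads away in the chest

ROBOT

A 6-joint arm with a two-finger parallel gripper is mounted at the origin on the work surface. World frame = base frame: x ahead of the robot, y to its left, z up, the work surface at z = 0. Lengths are in m, angles in rad, forces in N, time in s.
With the tool pointing down it reaches from about 0.35 to 0.85 m from the base axis. Payload 8.1 kg.
Tool frame: the origin (TCP) lies on the centre line of the jaws, within the pads' length; the fingertips stand 17 mm ahead of it and the grasp point (between the pads) lies 2 mm behind it; z points along the fingers, y is the line along which they close (so a half turn about z gives the same grasp; the last joint's range is limited). The gripper opens to 93 mm and grips with 3 to 60 N. Pads are 15 mm wide; open, the fingers measure 128 mm over their backs; the gripper's body (75 mm by 188 mm) begins 65 mm behind the grasp point.
Start: joints at [-1.3, 0.13, 1.488, -0, 1.523, -0.085], TCP at [0.209, -0.562, 0.209] pointing down, gripper open.
Joint ranges: [-2.96, 2.96], [-0.89, 2.26], [0.02, 2.5], [-1.34, 4.48], [0, 2.73], [-2.66, 2.66]. Speed limits (rad/s): [2.39, 2.39, 2.79, 3.14, 3.14, 3.14].

INTERFACE

Orientations are given as a rotation vector (axis times angle).
In Python, from plant import telemetry, viewer, order gives the robot as it stands.
- The arm moves only by the tool send_rows, never from a script. Its argument "plan" is a list that holds one entry, the list of rows, each a list of 5 numbers: the closure, from -1 (fully open) to 1 (shut), then the shift along the world's x, y, z normalised to -1 to 1, where 1 is 0.2 m, then the turn about the world's z normalised to -1 to 1, where 1 is 60 degrees. A call has 1 to 20 rows; each row is the pose to reach, as a shift and turn from the pose commanded when the call began; what a row does not reach only later rows make up. A row lasts 1/12 s, in which the tool goes at most 41.7 mm and 7.16 degrees, less where a joint would pass 70% of its speed; a pose out of reach is approached as far as the arm can. A call with a number of a shift or a turn outside -1 to 1 is refused whole. A call with a gripper value outside its range is refused whole. The fingers move at their own pace and stop on an object; "force" is the grip in N (left out, the last holds). Time passes only in rows, so rows that repeat a pose let the fingers close. It gives the time, the measured TCP pose, the force, the opening and the grip force at its end, in the units of the state.
- telemetry.read_state(): the state, without advancing time (a new reading comes with each control period).
- viewer.read_camera(name): name is "scene" or "top" or "wrist"; returns (picture, depth): 400x640x3 uint8, blue, green, red; 400x640 float32, m along the optical axis (not along the pixel's ray), 0 where there is no reading.
- viewer.calibration(name): a dict with "camera_matrix" (3x3 intrinsics, pixels), "dist_coeffs" ([k1, k2, p1, p2, k3] as OpenCV has them; the pictures are not rectified), "extrinsics" (4x4, takes a point from camera to world coordinates); the wrist camera has in their place "hand_eye" (4x4, takes a point from camera to tool coordinates, whose origin is the TCP and whose axes are the flange's). Camera axes: x right, y up, looking along -z (the intrinsics and any distortion apply to the point x, -y, -z); pixel columns grow to the right and rows downward; lengths in m; the calibration is good to about 2 mm. A picture is of the moment at which its call begins: read the wrist's pose just before it. calibration takes no time and is no camera call.
- order.close_job(): hands the job in; it is judged then, once.
The state is a dict: "t": time; "q": joint angles; "dq": joint speeds; "joint_torque": joint torques, N m; "tool_pos": TCP position; "orientation": TCP orientation; "force": force on the tool from outside, world axes, zero at the start; "wrist_torque": the same for the moment, N m; "opening": finger opening in m; "gripper_force": force on a finger pad.
Only numpy, scipy, OpenCV 4.12 (cv2) and the standard library are available. Lean on these libraries where they do the work, as an engineer would, in place of code of your own. Each camera call takes 0.05 s, during which the arm holds its last target. There are 200 camera calls.

TASK

Put the craft beads away: pour all six wooden beads from the steel tumbler into the open drawer of the little chest, stand the empty tumbler upright on the round cork trivet, wholly on it, and push the drawer fully shut. Leave the mug and the jar where they are.

Things in the scene. Friction and masses are not known exactly. Their poses are not given: they have to be found in the camera images.
- cup: straight plain steel tumbler without handle, 68 mm outside diameter, 92 mm tall, wall 3 mm, floor 5 mm thick, about 150 g; starts standing upright on the table and holds the six beads (filled to about 45 mm). Origin: centre of its underside; z along its axis towards the mouth
- bead0: one of six alike natural wooden craft beads, 24 mm balls with a dark hole mark, about 10 g; origin: its centre
- bead1: one of six alike natural wooden craft beads, 24 mm balls with a dark hole mark, about 10 g; origin: its centre
- bead2: one of six alike natural wooden craft beads, 24 mm balls with a dark hole mark, about 10 g; origin: its centre
- bead3: one of six alike natural wooden craft beads, 24 mm balls with a dark hole mark, about 10 g; origin: its centre
- bead4: one of six alike natural wooden craft beads, 24 mm balls with a dark hole mark, about 10 g; origin: its centre
- bead5: one of six alike natural wooden craft beads, 24 mm balls with a dark hole mark, about 10 g; origin: its centre
- trivet: round flat cork trivet, 150 mm diameter, 8 mm thick, fixed to the table; origin: centre of its underside (its top is 8 mm above)
- chest: low light-wood tabletop chest with a single drawer, fixed, 220 mm deep (x) by 250 mm wide (y) by 115 mm tall; origin: centre of its underside; its -x axis is the way the drawer opens (roughly towards the robot)
- chest_drawer0 (a joint): how far the drawer is pulled out, in m: 0 is fully shut, at most 0.149; starts 0.115 to 0.145 out; slides with about 1 N of friction
- drawer_floor (a point): centre of the drawer's inner floor, 22 mm over the table; moves with the drawer, axes as the chest's. Inside 175 mm (x) by 208 mm (y); side walls reach 93 mm over the table, the front panel (21 mm thick with its inner wall) 103 mm. Pulled out by q, the part open from above runs from x = -0.0875 to x = -0.0935 + q in this frame; the rest is under the chest's top
- chest_drawer0_handle (a point): middle of the drawer's straight steel bar handle, 11 mm thick, 120 mm long along y, 35 mm in front of the drawer's front panel, about 77 mm over the table; moves with the drawer
- mug: bystander: white mug, 80 mm diameter, 90 mm tall, handle on one side; origin: centre of its underside
- jar: bystander: closed glass jar with steel cap, 72 mm diameter, 110 mm tall; origin: centre of its underside
Mind the look-alikes: they are no part of the job. What is shaped like the cup but yellow is not meant. What is shaped like the trivet but green or yellow is not meant.

How it is judged:
By the outcome, as a careful person would: the job done as asked, in the order asked, and still so for the second after the job is handed in, with the robot touching nothing.
It also fails if it takes over 72 s, if anything falls off the work surface, if the arm or the gripper's body presses on something with over 40 N, if the wrist force passes 120 N, or if a joint passes its speed limit or range.

## Working session

There is one attempt and no reset: what is moved stays moved. The work goes in short steps, Python scripts to look and compute and a tool call to move; the robot and the scene stay as the last step left them, time stands still between calls to the robot, and variables do not carry over. Pictures are saved under pics/ and viewed, at most 10 in all, crops included, and the job is handed in when it is done.

Besides the shell and the picture viewer there is one more tool, called after ">>>" by a JSON object that holds its "method" and its "body". send_rows: Moves the arm, as the interface text tells. Scaled input: -1 to 1 covers 0.2 m each way for a shift and 60 degrees each way for a turn. Its arguments: {"type":"object","properties":{"plan":{"type":"array"},"force":{"type":"number"}},"required":["plan"]}

```bash
mkdir -p pics; ls; cat > h.py <<'E'
import numpy as np, cv2
from plant import telemetry, viewer, order
from scipy.spatial.transform import Rotation as R
def cam(n):
    s=telemetry.read_state(); im,d=viewer.read_camera(n); c=viewer.calibration(n)
    if 'extrinsics' in c: T=np.array(c['extrinsics'])
    else:
        W=np.eye(4); W[:3,:3]=R.from_rotvec(s['orientation']).as_matrix(); W[:3,3]=s['tool_pos']; T=W@np.array(c['hand_eye'])
    return im,d,np.array(c['camera_matrix']),np.array(c['dist_coeffs']),T
def rays(uv,K,D,T):
    p=cv2.undistortPoints(np.float64(uv).reshape(-1,1,2),K,D)[:,0]
    return np.c_[p[:,0],-p[:,1],-np.ones(len(p))]@T[:3,:3].T
def onplane(uv,z,K,D,T):
    r=rays(uv,K,D,T); o=T[:3,3]; return o+r*((z-o[2])/r[:,2])[:,None]
def cloud(d,K,D,T):
    v,u=np.mgrid[:d.shape[0],:d.shape[1]]
    r=rays(np.c_[u.ravel(),v.ravel()],K,D,T)
    return (T[:3,3]+r*d.reshape(-1,1)).reshape(*d.shape,3)
E
python3 - <<'E'
from h import *
for n in ('scene','top'):
    im,d,K,D,T=cam(n); cv2.imwrite(f'pics/{n}0.png',im); np.savez(f'{n}0.npz',im=im,d=d,K=K,D=D,T=T)
    print(n,T[:3,3].round(3),D)
s=telemetry.read_state(); print(s)
E
```

```text
pics
scene [ 1.468 -0.259  1.114] [-0.02382779  0.          0.          0.          0.        ]
top [3.88e-01 1.00e-03 1.15e+00] [0.0156099 0.        0.        0.        0.       ]
{'t': 0.1, 'q': array([-1.30041364e+00,  1.31118147e-01,  1.48913144e+00, -1.16608350e-05,
        1.52302520e+00, -8.54318366e-02]), 'dq': array([-2.73741835e-03, -1.69242483e-03, -1.01323993e-03, -6.18457186e-04,
       -1.23743328e-03,  2.14261455e-05]), 'joint_torque': array([ 1.29643704e-03, -5.61341465e+01, -4.93096197e+01,  7.71013205e-02,
        2.91504170e-02, -2.64220824e-05]), 'tool_pos': array([ 0.20887017, -0.56190953,  0.20779434]), 'orientation': array([-3.09035876e+00, -5.55673103e-01,  2.62076604e-04]), 'force': array([ 0.3058498 , -0.51592814,  0.04298195]), 'wrist_torque': array([ 0.01490714, -0.01599304,  0.01384054]), 'gripper_force': 0.0, 'opening': 0.0928104291085012}
```

View pics/top0.png

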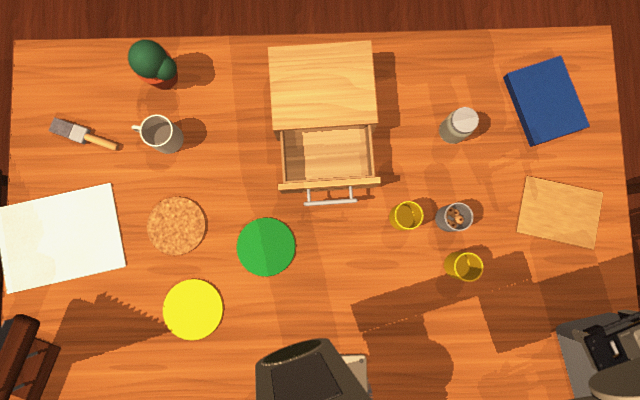

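View pics/scene0.png

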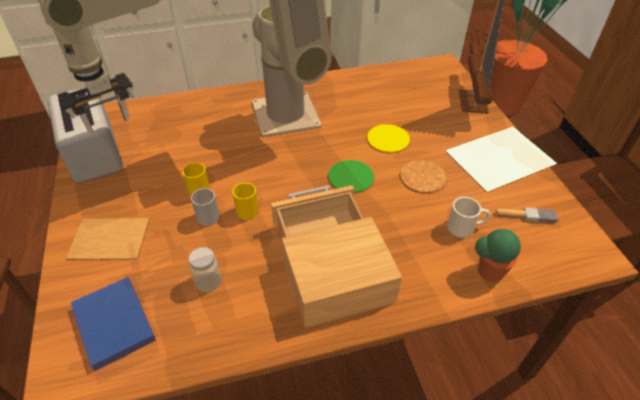

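Top view: the steel tumbler holding beads is at (455,216). Yellow look-alikes are at (407,215) and (465,266). The cork trivet is at (176,226), with a green one at (266,247) and a yellow one at (193,309). The chest with its open drawer is around (325,120), and the mug is at (160,133) and the jar at (459,125). Next I measure these and enlarge the chosen cup and trivet.

```bash
cat > m.py <<'E'
from h import *
for n in ('top','scene'):
    f=np.load(n+'0.npz'); im,d,K,D,T=[f[k] for k in ('im','d','K','D','T')]
    P=cloud(d,K,D,T); x,y,z=P[...,0],P[...,1],P[...,2]; ok=d>0
    print(n,'table z',np.median(z[ok&(abs(z)<.02)]).round(4))
    if n=='top': seeds={'cup':(455,216),'jar':(459,125),'mug':(160,133),'yelA':(407,215),'yelB':(465,266)}; C={}
    for k in seeds:
        if n=='top':
            u,v=seeds[k]; C[k]=onplane([(u,v)],.05,K,D,T)[0,:2]
        c=C[k]
        m=ok&(np.hypot(x-c[0],y-c[1])<.06)&(z>.02)
        m2=m&(z>np.percentile(z[m],97)-.008)
        (a,b),r=cv2.minEnclosingCircle(np.float32(np.c_[x[m2],y[m2]]))
        print(k,'rim c',round(a,4),round(b,4),'r',round(r,4),'ztop',np.percentile(z[m],98).round(4),m2.sum())
    # chest top
    m=ok&(abs(z-.115)<.008)&(x>.4)&(abs(y)<.3)
    m=cv2.morphologyEx(m.astype(np.uint8),cv2.MORPH_OPEN,np.ones((7,7)))>0
    rc=cv2.minAreaRect(np.float32(np.c_[x[m],y[m]])); print('chest top',rc,'z',np.median(z[m]).round(4)); print(cv2.boxPoints(rc).round(4).tolist())
    # trivet by colour contour
    hsv=cv2.cvtColor(im,cv2.COLOR_BGR2HSV)
    if n=='top':
        tc=onplane([(176,226)],.008,K,D,T)[0,:2]
    g=ok&(np.hypot(x-tc[0],y-tc[1])<.11)&(z>.004)&(z<.02)
    (a,b),r=cv2.minEnclosingCircle(np.float32(np.c_[x[g],y[g]])); print('trivet depth',round(a,4),round(b,4),round(r,4), x[g].mean().round(4),y[g].mean().round(4))
    g=ok&(z>.092)&(z<.11)&(x<.70)&(x>.3)&(abs(y)<.2)
    np.savez(n+'_P.npz',P=P)
    if n=='top':
        crop=np.hstack([cv2.resize(im[170:300,370:500],(400,400),interpolation=3),cv2.resize(im[160:290,110:240],(400,400),interpolation=3)]); cv2.imwrite('pics/crop.png',crop)
        for u in (290,330,370):
            print(u,[(v,*P[v,u].round(3)) for v in range(120,212,3)])
E
python3 m.py
```

```text
top table z 0.0007
cup rim c 0.4418 -0.3345 r 0.0356 ztop 0.095 143
jar rim c 0.6716 -0.358 r 0.0317 ztop 0.1138 534
mug rim c 0.6694 0.3855 r 0.0407 ztop 0.0916 220
yelA rim c 0.4487 -0.2152 r 0.0343 ztop 0.095 133
yelB rim c 0.3243 -0.3504 r 0.0364 ztop 0.0945 158
chest top ((0.7644591331481934, -0.018027275800704956), (0.2069377452135086, 0.24976558983325958), 2.4112486839294434) z 0.1154
[[0.6557999849319458, 0.10239999741315842], [0.6662999987602234, -0.14720000326633453], [0.8730999827384949, -0.13840000331401825], [0.8626000285148621, 0.11110000312328339]]
trivet depth 0.4398 0.3606 0.1096 0.4414 0.3622
290 [(120, np.float64(0.68), np.float64(0.06), np.float64(0.113)), (123, np.float64(0.673), np.float64(0.06), np.float64(0.113)), (126, np.float64(0.665), np.float64(0.06), np.float64(0.115)), (129, np.float64(0.659), np.float64(0.061), np.float64(0.109)), (132, np.float64(0.674), np.float64(0.066), np.float64(0.022)), (135, np.float64(0.666), np.float64(0.066), np.float64(0.023)), (138, np.float64(0.657), np.float64(0.066), np.float64(0.025)), (141, np.float64(0.65), np.float6
[... 5430 characters left out ...]
 np.float64(0.001)), (210, np.float64(0.468), np.float64(-0.136), np.float64(-0.0))]
scene table z 0.0
cup rim c 0.4438 -0.3315 r 0.0364 ztop 0.0929 128
jar rim c 0.6738 -0.3572 r 0.0332 ztop 0.1126 408
mug rim c 0.6734 0.3864 r 0.0432 ztop 0.0918 173
yelA rim c 0.4504 -0.2142 r 0.0367 ztop 0.0926 117
yelB rim c 0.3247 -0.3491 r 0.0378 ztop 0.0939 110
chest top ((0.7655856609344482, -0.01612021028995514), (0.21163268387317657, 0.2519821226596832), 2.3744163513183594) z 0.1146
[[0.6546000242233276, 0.10540000349283218], [0.6650999784469604, -0.14640000462532043], [0.8765000104904175, -0.13760000467300415], [0.866100013256073, 0.11410000175237656]]
trivet depth 0.4405 0.3617 0.109 0.447 0.3638
```

```bash
sleep 1
```

```text
(no output)
```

View pics/crop.png

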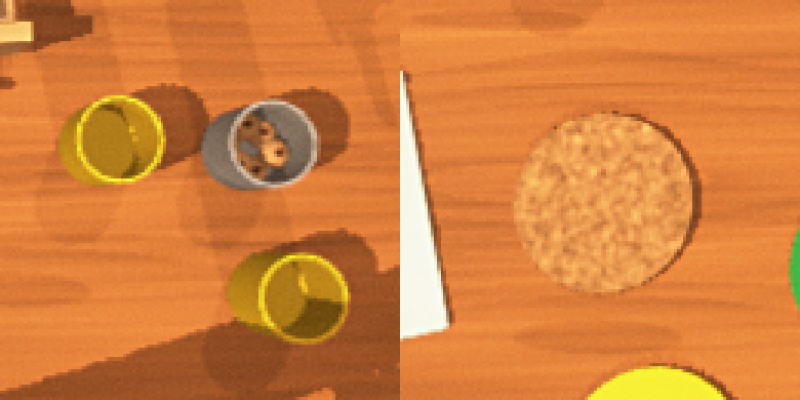

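The crop confirms it: the grey steel tumbler holding beads (left, crop (275,143), i.e. (455,216)) and the cork-textured trivet (crop (603,203), i.e. (176,226)). The yellow tumblers and the green and yellow discs are not meant.

The tool can't tilt, so I'll pour like this:
1. Grip the cup lightly at mid height.
2. Pivot it in the pads over the fixed front edge of the chest top.
3. Right it again flush against the chest's side wall.

>>> {"method": "send_rows", "body": {"plan": [[[-1,0.5,0.5,0,0],[-1,1,1,0,0],[-1,1,1,0,0],[-1,1,1,0,0],[-1,1,1,0,0],[-1,1,1,0,0],[-1,1,1,0,0],[-1,1,1,0,0],[-1,1,1,0,0],[-1,1,1,0,0],[-1,1,1,0,0]]], "force": 10}}

```text
t: 1.02
tool_pos: [0.4082, -0.3632, 0.2085]
orientation: [-3.092, -0.554, 0.001]
force: [0.4, -0.2, -0.1]
opening: 0.0928
gripper_force: 0.0
```

```bash
python3 - <<'E'
from h import *
f=np.load('top0.npz'); im,K,D,T=[f[k] for k in ('im','K','D','T')]
print('trivet px ray',onplane([(176,226)],.008,K,D,T).round(4))
# refined: colour/texture contour via Hough circle
g=cv2.cvtColor(im,cv2.COLOR_BGR2HSV)
sub=cv2.medianBlur(g[180:272,130:222,1],5)
c=cv2.HoughCircles(sub,cv2.HOUGH_GRADIENT,1,50,param1=60,param2=10,minRadius=25,maxRadius=34); print(c)
if c is not None:
    u,v,r=c[0,0]; print(onplane([(u+130,v+180),(u+130+r,v+180)],.008,K,D,T).round(4))
im,d,K,D,T=cam('wrist'); cv2.imwrite('pics/w1.png',im)
P=cloud(d,K,D,T); x,y,z=P[...,0],P[...,1],P[...,2]
m=(d>0)&(np.hypot(x-.443,y+.333)<.055)&(z>.086)&(z<.1)
(a,b),r=cv2.minEnclosingCircle(np.float32(np.c_[x[m],y[m]])); print('cup wrist',m.sum(),a,b,r)
E
```

```text
trivet px ray [[0.4399 0.3619 0.008 ]]
[[[45.5 45.5 28.8]]]
[[0.4412 0.3632 0.008 ]
 [0.4392 0.29   0.008 ]]
cup wrist 908 0.44065120816230774 -0.33352506160736084 0.033968549221754074
```

>>> {"method": "send_rows", "body": {"plan": [[[-1,0.16,0.145,0,0],[-1,0.16,0.145,-0.2,0],[-1,0.16,0.145,-0.4,0],[-1,0.16,0.145,-0.6,0],[-1,0.16,0.145,-0.75,0],[-1,0.16,0.145,-0.82,0],[-1,0.16,0.145,-0.82,0],[1,0.16,0.145,-0.82,0],[1,0.16,0.145,-0.82,0],[1,0.16,0.145,-0.82,0],[1,0.16,0.145,-0.82,0],[1,0.16,0.145,-0.82,0],[1,0.16,0.145,-0.82,0]]], "force": 10}}

```text
t: 2.15
tool_pos: [0.4419, -0.3344, 0.0466]
orientation: [3.09, 0.556, 0.003]
force: [-1.1, 0.4, 7.0]
opening: 0.0689
gripper_force: 10.0
```

>>> {"method": "send_rows", "body": {"plan": [[[1,0,0,0,0],[1,0,0,0.1,0],[1,0,0,0.25,0],[1,0,0,0.45,0],[1,0,0,0.65,0],[1,0,0,0.85,0],[1,0,0,0.95,0],[1,0,0,0.95,-0.3],[1,0,0,0.95,-0.3],[1,0,0,0.95,-0.3],[1,0,0,0.95,-0.3],[1,0,0,0.95,-0.3]]]}}

```text
t: 3.15
tool_pos: [0.441, -0.3333, 0.2348]
orientation: [3.141, 0.069, -0.0]
force: [-0.2, 0.3, -2.3]
opening: 0.069
gripper_force: 10.0
```

```bash
python3 - <<'E'
from h import *
s=telemetry.read_state(); print(s['q'].round(3),s['opening'],s['force'])
im,d,K,D,T=cam('scene'); cv2.imwrite('pics/s1.png',im[100:300,60:400][:, :])
E
```

```text
[-0.74  -0.007  1.584 -0.     1.565  0.787] 0.06903902982584603 [-0.19939903  0.27669346 -2.31031015]
```

View pics/s1.png

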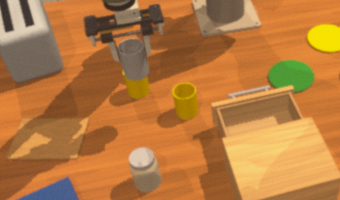

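The cup is held upright and clear, at about (130,60) in the crop. Now I carry it to the chest's front top edge.

>>> {"method": "send_rows", "body": {"plan": [[[1,0.03,0.05,0,0],[1,0.09,0.15,0,0],[1,0.18,0.3,0,0],[1,0.27,0.45,0,0],[1,0.36,0.6,0,0],[1,0.45,0.75,0,0],[1,0.53,0.88,0,0],[1,0.58,0.96,0,0],[1,0.6,1,0,0],[1,0.6,1,0,0],[1,0.6,1,0,0],[1,0.6,1,0,0]]]}}

```text
t: 4.2
tool_pos: [0.5605, -0.1343, 0.2347]
orientation: [3.14, 0.065, -0.001]
force: [-0.7, 0.2, -2.2]
opening: 0.0688
gripper_force: 10.0
```

>>> {"method": "send_rows", "body": {"plan": [[[1,0.04,0.05,0,0],[1,0.1,0.15,0,0],[1,0.2,0.28,0,0],[1,0.28,0.4,-0.05,0],[1,0.34,0.5,-0.15,0],[1,0.38,0.55,-0.25,0],[1,0.38,0.55,-0.3,0],[1,0.38,0.55,-0.3,0],[1,0.38,0.55,-0.3,0],[1,0.38,0.55,-0.3,0]]]}}

```text
t: 5.03
tool_pos: [0.6374, -0.0247, 0.1762]
orientation: [3.14, 0.063, 0.002]
force: [-0.0, -0.2, -1.6]
opening: 0.069
gripper_force: 10.0
```

```bash
python3 - <<'E'
from h import *
s=telemetry.read_state(); print(s['t'],s['tool_pos'],s['q'].round(3),s['opening'],s['force'],s['orientation'])
print(viewer.calibration('wrist')['hand_eye'].round(3) if hasattr(viewer.calibration('wrist')['hand_eye'],'round') else viewer.calibration('wrist')['hand_eye'])
im,d,K,D,T=cam('scene'); P=cloud(d,K,D,T); x,y,z=P[...,0],P[...,1],P[...,2]
# chest front edge near y=-.022, using both cams
for n in ('top',):
    im,d,K,D,T=cam(n); P=cloud(d,K,D,T); x,y,z=P[...,0],P[...,1],P[...,2]
    m=(d>0)&(z>.108)&(z<.122)&(x<.75)&(x>.6)
    for yc in (-.13,-.11,.07,.085):
        k=m&(abs(y-yc)<.006); print(n,yc,np.sort(x[k])[:4].round(4))
E
```

```text
5.0333 [ 0.63735619 -0.02471627  0.17617411] [-0.119  0.246  1.418 -0.     1.476  1.412] 0.06903883585948968 [-0.02853682 -0.19958783 -1.55826606] [3.14042331e+00 6.30589350e-02 2.45228640e-03]
[[ 0.     0.964  0.266  0.073]
 [ 1.    -0.    -0.001  0.   ]
 [-0.001  0.266 -0.964 -0.177]
 [ 0.     0.     0.     1.   ]]
top -0.13 []
top -0.11 [0.7312 0.7315 0.733  0.7346]
top 0.07 []
top 0.085 []
```

>>> {"method": "send_rows", "body": {"plan": [[[1,0,0,-0.04,0],[1,0,0,-0.07,0],[1,-0.02,0,-0.085,0],[1,-0.04,0,-0.1,0],[1,-0.055,0,-0.11,0],[1,-0.07,0,-0.127,0],[1,-0.085,0,-0.144,0],[1,-0.1,0,-0.16,0],[1,-0.11,0,-0.18,0],[1,-0.12,0,-0.2,0],[1,-0.13,0,-0.225,0],[1,-0.13,0,-0.225,0]]]}}

```text
t: 6.13
tool_pos: [0.6091, -0.0241, 0.1282]
orientation: [3.14, 0.065, -0.006]
force: [-5.0, -3.4, 1.1]
opening: 0.0686
gripper_force: 10.0
```

```bash
python3 - <<'E'
from h import *
s=telemetry.read_state(); print(s['force'],s['wrist_torque'])
a=cam('scene')[0]; b=cam('wrist')[0]
cv2.imwrite('pics/p1.png',np.hstack([cv2.resize(a[120:320,200:420],(440,400)),cv2.resize(b[:, :],(360,225)) if 0 else cv2.copyMakeBorder(cv2.resize(b,(360,225)),0,175,0,0,0)]))
E
```

```text
[-4.99699898 -3.41709467  1.09740234] [-0.45588885  0.76374895 -0.07984934]
```

View pics/p1.png

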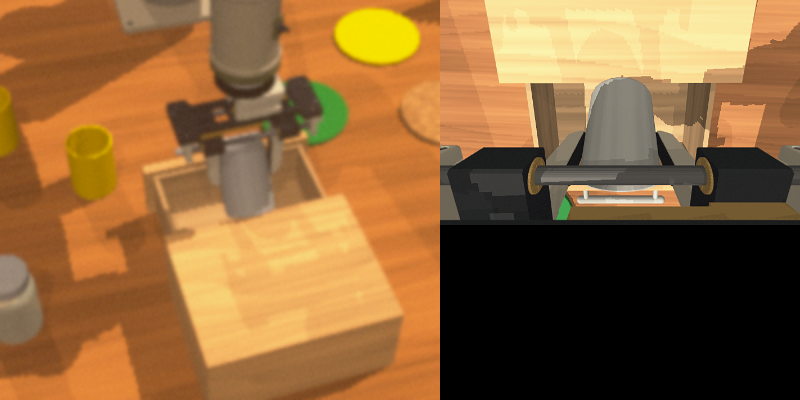

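The wrist view shows the cup tilting about the chest edge, its bottom at (620,85) and its mouth swinging towards the drawer front. The forces are small, so I continue the arc.

>>> {"method": "send_rows", "body": {"plan": [[[1,-0.005,0,-0.02,0],[1,-0.01,0,-0.043,0],[1,-0.015,0,-0.065,0],[1,-0.014,0,-0.088,0],[1,-0.012,0,-0.112,0],[1,-0.01,0,-0.135,0],[1,0,0,-0.158,0],[1,0.007,0,-0.18,0],[1,0.015,0,-0.2,0],[1,0.028,0,-0.22,0],[1,0.04,0,-0.24,0],[1,0.04,0,-0.24,0],[1,0.04,0,-0.24,0],[1,0.04,0,-0.24,0]]]}}

```text
t: 7.4
tool_pos: [0.6161, -0.0238, 0.0794]
orientation: [-3.141, -0.065, 0.01]
force: [-6.4, -2.8, -4.7]
opening: 0.0682
gripper_force: 9.7
```

```bash
python3 - <<'E'
from h import *
s=telemetry.read_state(); print(s['force'],s['wrist_torque'])
a=cam('scene')[0]; b=cam('wrist')[0]; c=cam('top')[0]
cv2.imwrite('pics/p2.png',np.hstack([cv2.resize(a[120:320,200:420],(440,400)),np.vstack([cv2.resize(b,(360,225)),cv2.resize(c[110:210,250:410],(360,225))[:175]])]))
E
```

```text
[-6.42901077 -2.84650834 -4.73508686] [-0.4257333   1.20910902 -0.13707956]
```

View pics/p2.png

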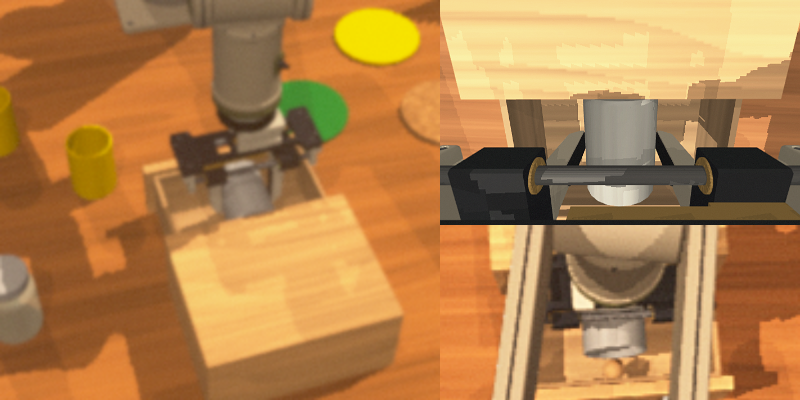

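>>> {"method": "send_rows", "body": {"plan": [[[1,0.02,0,-0.01,0],[1,0.035,0,-0.02,0],[1,0.05,0,-0.03,0],[1,0.06,0,-0.04,0],[1,0.06,0,-0.04,0],[1,0.06,0,-0.04,0],[1,0.06,0,-0.04,0],[1,-0.06,0,0.02,0],[1,-0.06,0,0.08,0],[1,-0.06,0.05,0.12,0],[1,-0.06,-0.05,0.12,0],[1,-0.06,0.05,0.12,0],[1,-0.06,-0.05,0.12,0],[1,-0.06,0,0.12,0],[1,-0.06,0,0.12,0]]]}}

```text
t: 8.8
tool_pos: [0.6084, -0.0222, 0.1071]
orientation: [-3.14, -0.065, -0.004]
force: [0.3, 0.8, -1.8]
opening: 0.0676
gripper_force: 9.8
```

```bash
python3 - <<'E'
from h import *
s=telemetry.read_state(); print(s['force'],s['wrist_torque'])
a=cam('scene')[0]; b=cam('wrist')[0]; c=cam('top')[0]
cv2.imwrite('pics/p3.png',np.hstack([cv2.resize(a[120:320,200:420],(440,400)),np.vstack([cv2.resize(b,(360,225)),cv2.resize(c[110:210,250:410],(360,225))[:175]])]))
E
```

```text
[ 0.33784008  0.75934521 -1.79042917] [0.05078075 0.03538821 0.05430744]
```

View pics/p3.png

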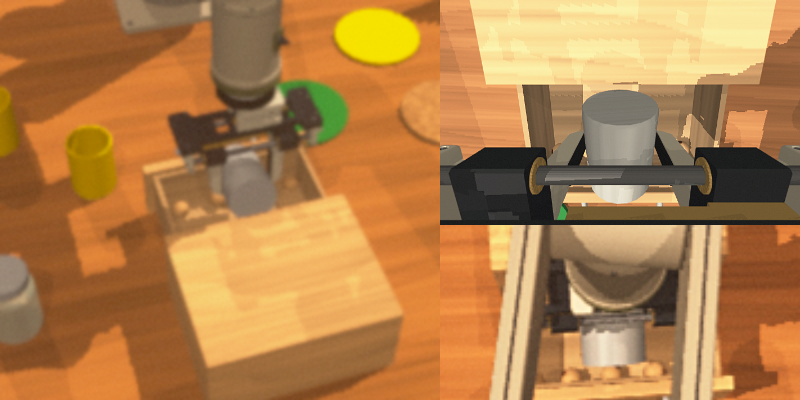

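```bash
cat > cup.py <<'E'
from h import *
def bottom(seed=(620*1,95)):
    s=telemetry.read_state(); im,d,K,D,T=cam('wrist'); P=cloud(d,K,D,T)
    g=np.array(s['tool_pos'])
    Q=P-g; Rz=R.from_rotvec(s['orientation']).as_matrix(); Q=Q@Rz   # tool coords
    m=(d>0)&(np.linalg.norm(Q,axis=-1)<.075)&(abs(Q[...,1])<.033)
    return Q[m],s,im
if __name__=='__main__':
    Q,s,im=bottom()
    print('tool z col',R.from_rotvec(s['orientation']).as_matrix().round(2).tolist(), s['force'])
    q=Q[abs(Q[:,1])<.006]; b=np.round(q[:,[0,2]]*1000)
    o=np.argsort(-b[:,0]); print(len(q)); print(b[o][::max(1,len(o)//45)].astype(int).tolist())
E
python3 cup.py
```

```text
tool z col [[1.0, 0.04, 0.0], [0.04, -1.0, -0.0], [0.0, 0.0, -1.0]] [-0.56394893  0.11511362 -1.06035172]
5239
[[74, -10], [72, -9], [70, -10], [67, -11], [65, -10], [62, -11], [60, -10], [57, -11], [55, -10], [44, 3], [42, -3], [41, -7], [39, -14], [38, -17], [36, -23], [35, -26], [34, -34], [33, -38], [32, -41], [31, -45], [31, -42], [30, -52], [29, -53], [27, -52], [25, -52], [23, -51], [21, -51], [19, -50], [17, -50], [15, -49], [13, -49], [11, -50], [8, -47], [6, -47], [3, -47], [1, -46], [-2, -45], [-4, -45], [-7, -44], [-34, -36], [-38, -36], [-42, -35], [-46, -34], [-50, -33], [-54, -32], [-59, -30]]
```

Wrist depth puts the cup's tilt at about 104°, mouth below horizontal, and beads lie near the drawer front. Next I lift and count the beads.

>>> {"method": "send_rows", "body": {"plan": [[[1,0,0.04,0.02,0],[1,0,-0.04,0.04,0],[1,0,0.04,0.06,0],[1,0,0,0.12,0],[1,0,0,0.25,0],[1,0,0,0.4,0],[1,0,0,0.52,0],[1,0,0,0.6,0],[1,0,0,0.6,0],[1,0,0,0.6,0],[1,0,0,0.6,0]]]}}

```text
t: 9.92
tool_pos: [0.6064, -0.0232, 0.2244]
orientation: [-3.141, -0.065, 0.003]
force: [-0.0, -0.1, -2.6]
opening: 0.0676
gripper_force: 9.8
```

```bash
python3 cup.py | cut -c1-700; python3 - <<'E'
from h import *
a=cam('scene')[0]; b=cam('wrist')[0]; c=cam('top')[0]
cv2.imwrite('pics/p4.png',np.hstack([cv2.resize(a[150:250,250:370],(440,400),interpolation=3),np.vstack([cv2.resize(b,(360,225)),cv2.resize(c[110:210,250:410],(360,225))[:175]])]))
E
```

```text
tool z col [[1.0, 0.04, -0.0], [0.04, -1.0, 0.0], [-0.0, -0.0, -1.0]] [-0.02818542 -0.11888332 -2.61705252]
4290
[[46, 10], [44, 6], [42, -5], [41, -7], [40, -13], [39, -14], [38, -19], [37, -21], [36, -29], [35, -32], [34, -36], [33, -39], [32, -41], [31, -44], [31, -47], [30, -49], [29, -53], [29, -50], [27, -53], [26, -53], [24, -52], [22, -52], [21, -51], [19, -51], [17, -50], [16, -50], [14, -49], [12, -49], [10, -49], [8, -47], [6, -47], [4, -47], [2, -46], [0, -46], [-2, -45], [-4, -45], [-6, -45], [-9, -43], [-35, -35], [-39, -35], [-42, -35], [-45, -34], [-48, -33], [-52, -32], [-55, -31], [-59, -30]]
```

View pics/p4.png

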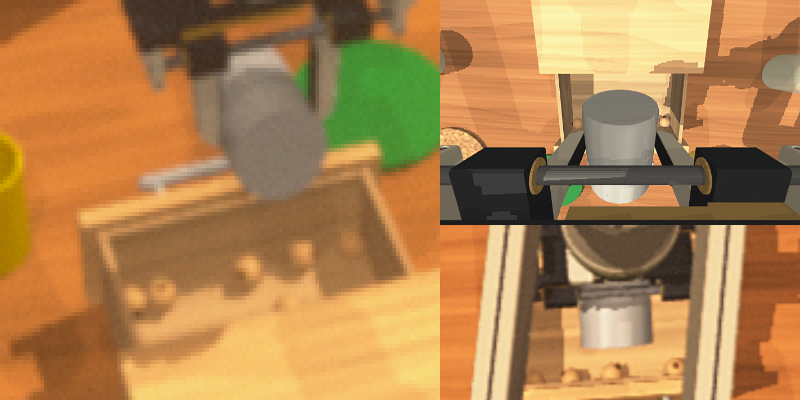

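Scene crop: I count beads at (135,295), (162,290), (248,268), (302,250), (350,240), and (288,300) half hidden behind the chest top. That makes six. The wrist view shows the cup bottom at (620,105), and the grip is unchanged. Now to the chest's +y side, with a quarter turn so the mouth faces the chest.

>>> {"method": "send_rows", "body": {"plan": [[[1,0.03,0.04,0,0.1],[1,0.08,0.12,0,0.2],[1,0.14,0.2,0,0.3],[1,0.2,0.3,0,0.4],[1,0.26,0.38,0,0.5],[1,0.3,0.45,0,0.6],[1,0.3,0.45,0,0.7],[1,0.3,0.45,0,0.75],[1,0.3,0.45,0,0.75]]]}}

```text
t: 10.87
tool_pos: [0.6666, 0.067, 0.2243]
orientation: [-2.874, -1.267, 0.003]
force: [0.5, 0.3, -2.0]
opening: 0.0676
gripper_force: 9.8
```

>>> {"method": "send_rows", "body": {"plan": [[[1,0.03,0.04,0,0.1],[1,0.08,0.12,0,0.2],[1,0.14,0.2,0,0.3],[1,0.18,0.3,0,0.4],[1,0.22,0.36,0,0.5],[1,0.22,0.375,0,0.6],[1,0.22,0.375,0,0.7],[1,0.22,0.375,0,0.75],[1,0.22,0.375,0,0.75],[1,0.22,0.375,0,0.75],[1,0.22,0.375,0,0.75]]]}}

```text
t: 11.78
tool_pos: [0.7109, 0.1413, 0.2254]
orientation: [-2.178, -2.263, 0.001]
force: [-0.3, 0.1, -2.7]
opening: 0.0674
gripper_force: 9.8
```

```bash
python3 - <<'E'
from h import *
s=telemetry.read_state(); print(s['t'],s['tool_pos'],s['orientation'],s['force'],s['q'].round(2))
im,d,K,D,T=cam('top'); P=cloud(d,K,D,T); x,y,z=P[...,0],P[...,1],P[...,2]
cv2.imwrite('pics/t2.png',im)
# beads: floor z=.022, bead tops ~.046
m=((d>0)&(z>.032)&(z<.056)&(x>.545)&(x<.66)&(y>-.122)&(y<.07)).astype(np.uint8)
n,l,st,c=cv2.connectedComponentsWithStats(m)
print([(st[i,4],P[...,:][l==i].mean(0).round(3).tolist()) for i in range(1,n) if st[i,4]>8])
m=(d>0)&(z>.110)&(z<.121)&(x>.6)&(x<.9)
for xc in (.68,.84):
    k=m&(abs(x-xc)<.008); print(xc,np.sort(y[k])[-5:].round(4),np.sort(y[k])[:3].round(4))
im,d,K,D,T=cam('scene'); P=cloud(d,K,D,T); x,y,z=P[...,0],P[...,1],P[...,2]
m=(d>0)&(z>.110)&(z<.121)&(x>.6)&(x<.9)
for xc in (.68,.71,.84):
    k=m&(abs(x-xc)<.008); print(xc,np.sort(y[k])[-5:].round(4),np.sort(y[k])[:3].round(4))
E
python3 cup.py
```

```text
11.7833 [0.71088029 0.14130696 0.22536365] [-2.17833001e+00 -2.26325714e+00  6.73380305e-04] [-0.26542668  0.08703223 -2.65303197] [ 0.13  0.47  1.05 -0.    1.62  0.09]
[(np.int32(69), [0.597, -0.001, 0.043]), (np.int32(105), [0.561, -0.103, 0.043]), (np.int32(55), [0.557, -0.023, 0.043]), (np.int32(38), [0.552, 0.062, 0.044]), (np.int32(49), [0.553, 0.022, 0.043])]
0.68 [0.0977 0.0977 0.0979 0.098  0.0981] [-0.3883 -0.3862 -0.3861]
0.84 [0.1093 0.1095 0.1097 0.1097 0.1099] [-0.139  -0.139  -0.1388]
0.68 [0.103  0.1033 0.104  0.1046 0.1047] [-0.3861 -0.3841 -0.3817]
0.71 [0.1041 0.1045 0.1046 0.1054 0.1069] [-0.3659 -0.3652 -0.3612]
0.84 [0.3554 0.3554 0.3555 0.3556 0.3564] [-0.1391 -0.139  -0.1388]
tool z col [[-0.04, 1.0, -0.0], [1.0, 0.04, -0.0], [-0.0, -0.0, -1.0]] [-0.21735932  0.15746839 -1.90595285]
4293
[[46, 9], [44, 4], [43, 0], [41, -10], [40, -15], [39, -16], [38, -18], [37, -20], [36, -26], [35, -29], [34, -37], [33, -36], [32, -41], [32, -44], [31, -46], [30, -47], [30, -50], [29, -51], [27, -52], [26, -52], [24, -52], [23, -52], [21, -51], [19, -51], [18, -50], [16, -50], [14, -50], [12, -48], [10, -49], [8, -47], [6, -47], [4, -46], [2, -46], [0, -45], [-2, -45], [-4, -44], [-6, -44], [-8, -43], [-35, -35], [-38, -36], [-42, -34], [-45, -33], [-48, -33], [-52, -31], [-55, -31], [-59, -29]]
```

There are six beads in the drawer: five depth blobs, of which the 105 px one is two touching beads. Now I right the cup on the side edge.

>>> {"method": "send_rows", "body": {"plan": [[[1,-0.01,0,-0.1,0],[1,0,-0.005,-0.22,0],[1,0,-0.01,-0.31,0],[1,0,-0.01,-0.36,0],[1,0,-0.01,-0.38,0],[1,0,0.01,-0.405,0],[1,0,0.0275,-0.4275,0],[1,0,0.037,-0.447,0],[1,0,0.046,-0.467,0],[1,0,0.054,-0.4865,0],[1,0,0.058,-0.508,0],[1,0,0.062,-0.53,0],[1,0,0.0645,-0.55,0],[1,0,0.063,-0.571,0],[1,0,0.061,-0.593,0],[1,0,0.058,-0.614,0],[1,0,0.058,-0.614,0]]]}}

```text
t: 13.35
tool_pos: [0.7103, 0.1532, 0.1013]
orientation: [-2.174, -2.266, 0.002]
force: [-0.1, 3.5, -1.5]
opening: 0.0664
gripper_force: 10.0
```

```bash
python3 cup.py
```

```text
tool z col [[-0.04, 1.0, -0.0], [1.0, 0.04, 0.0], [0.0, -0.0, -1.0]] [-0.13190294  3.52616033 -1.50844001]
4327
[[47, -1], [45, -5], [43, -5], [41, -8], [40, -10], [38, -13], [36, -15], [35, -17], [33, -19], [32, -21], [30, -24], [28, -26], [27, -27], [26, -29], [24, -31], [23, -34], [22, -35], [21, -36], [19, -36], [18, -39], [17, -41], [16, -41], [15, -44], [14, -46], [13, -46], [12, -49], [11, -48], [10, -52], [9, -51], [8, -53], [7, -55], [6, -56], [5, -58], [4, -57], [3, -59], [2, -60], [-6, -73], [-8, -72], [-49, -22], [-51, -25], [-52, -26], [-53, -28], [-55, -31], [-56, -29], [-57, -34], [-59, -34]]
```

>>> {"method": "send_rows", "body": {"plan": [[[1,0,-0.005,-0.017,0],[1,0,-0.01,-0.033,0],[1,0,-0.02,-0.052,0],[1,0,-0.03,-0.07,0],[1,0,-0.041,-0.09,0],[1,0,-0.055,-0.105,0],[1,0,-0.07,-0.12,0],[1,0,-0.085,-0.136,0],[1,0,-0.095,-0.136,0],[1,0,-0.1,-0.136,0],[1,0,-0.1,-0.136,0]]]}}

```text
t: 14.32
tool_pos: [0.7112, 0.1357, 0.076]
orientation: [-2.172, -2.267, -0.005]
force: [-0.1, 12.5, -1.1]
opening: 0.0664
gripper_force: 10.0
```

```bash
python3 cup.py
```

```text
tool z col [[-0.04, 1.0, 0.0], [1.0, 0.04, 0.0], [0.0, 0.0, -1.0]] [-0.14624672 12.47407107 -1.1377196 ]
3794
[[43, 18], [42, 10], [41, -1], [41, 6], [40, -18], [39, -23], [39, -27], [38, -33], [38, -37], [37, -40], [37, -44], [37, -52], [36, -49], [36, -54], [36, -55], [36, -58], [35, -60], [35, -61], [35, -64], [-4, 23], [-7, 22], [-10, 23], [-14, 23], [-18, 24], [-21, 23], [-21, 5], [-22, 11], [-23, -4], [-23, 13], [-23, -2], [-24, -5], [-24, -9], [-25, -11], [-25, -16], [-27, -50], [-28, -48], [-28, -60], [-28, -54], [-28, -57], [-29, -55], [-29, -53], [-29, -59], [-29, -62], [-30, -59], [-31, -62], [-53, -40]]
```

The wrist depth shows the cup's inside empty down to its floor. The cup has only about 5° of tilt left and has slid about 17 mm up in the grip. I carry it to the trivet; the cup's own footing will take up the rest of the tilt.

>>> {"method": "send_rows", "body": {"plan": [[[1,0,0.05,0,0],[1,0,0.12,0.02,0],[1,0,0.2,0.1,0],[1,-0.05,0.28,0.22,0],[1,-0.12,0.38,0.35,0],[1,-0.25,0.5,0.46,0],[1,-0.4,0.62,0.5,0],[1,-0.55,0.74,0.5,0],[1,-0.7,0.86,0.5,0],[1,-0.82,0.94,0.5,0],[1,-0.9,1,0.5,0],[1,-0.9,1,0.5,0],[1,-0.9,1,0.5,0]]]}}

```text
t: 15.45
tool_pos: [0.5304, 0.3342, 0.1763]
orientation: [2.172, 2.269, 0.001]
force: [-0.2, -0.4, -1.6]
opening: 0.0662
gripper_force: 10.0
```

```bash
python3 cup.py
```

```text
tool z col [[-0.04, 1.0, 0.0], [1.0, 0.04, -0.0], [-0.0, 0.0, -1.0]] [-0.18396664 -0.36522456 -1.5553194 ]
3741
[[43, 18], [42, 15], [41, 1], [40, -11], [40, -17], [39, -19], [39, -28], [38, -30], [38, -43], [37, -40], [37, -35], [37, -49], [36, -50], [36, -52], [36, -54], [36, -46], [35, -59], [35, -62], [35, -62], [-3, 22], [-7, 23], [-10, 23], [-13, 24], [-17, 25], [-20, 24], [-22, 10], [-22, 14], [-23, 9], [-23, 4], [-23, -3], [-24, 0], [-24, -8], [-25, -15], [-25, -15], [-27, -48], [-28, -47], [-28, -49], [-28, -58], [-28, -53], [-29, -53], [-29, -57], [-29, -63], [-29, -60], [-30, -59], [-30, -61], [-32, -62]]
```

>>> {"method": "send_rows", "body": {"plan": [[[1,-0.1,0.02,0,0],[1,-0.22,0.05,0,0],[1,-0.34,0.08,-0.05,0],[1,-0.42,0.1,-0.2,0],[1,-0.447,0.1,-0.36,0],[1,-0.447,0.1,-0.5,0],[1,-0.447,0.1,-0.6,0],[1,-0.447,0.1,-0.65,0],[1,-0.447,0.1,-0.67,0],[1,-0.447,0.1,-0.68,0],[1,-0.447,0.1,-0.69,0],[1,-0.447,0.1,-0.69,0],[1,-0.447,0.1,-0.69,0]]]}}

```text
t: 16.58
tool_pos: [0.4427, 0.3537, 0.0392]
orientation: [2.175, 2.267, 0.003]
force: [-0.2, 0.4, -2.1]
opening: 0.0664
gripper_force: 10.0
```

```bash
python3 cup.py
```

```text
tool z col [[-0.04, 1.0, 0.0], [1.0, 0.04, 0.0], [0.0, 0.0, -1.0]] [-0.17598329  0.41780673 -2.05277515]
4588
[[69, 29], [65, 31], [62, 30], [59, 30], [56, 30], [52, 30], [49, 29], [45, 30], [43, 14], [42, 3], [41, -1], [40, -13], [39, -19], [39, -26], [38, -28], [38, -39], [37, -41], [37, -50], [36, -46], [36, -52], [36, -58], [35, -62], [35, -66], [35, -61], [-3, 21], [-7, 23], [-11, 24], [-16, 24], [-20, 24], [-22, 20], [-22, 17], [-23, 12], [-23, 2], [-24, -5], [-24, -13], [-25, -16], [-27, -47], [-28, -47], [-28, -50], [-28, -57], [-28, -56], [-29, -55], [-29, -58], [-29, -48], [-30, -60], [-31, -63]]
```

>>> {"method": "send_rows", "body": {"plan": [[[1,0,0,0,0],[1,0,0,-0.005,0],[1,0,0,-0.01,0],[1,0,0,-0.01,0],[0,0,0,-0.01,0],[-0.5,0,0,-0.01,0],[-1,0,0,-0.01,0],[-1,0,0,-0.01,0],[-1,0,0,-0.01,0],[-1,0,0,-0.01,0],[-1,0,0,-0.01,0]]], "force": 3}}

```text
t: 17.55
tool_pos: [0.4415, 0.353, 0.0355]
orientation: [-2.175, -2.267, 0.001]
force: [-0.4, 0.3, -0.7]
opening: 0.0924
gripper_force: 0.0
```

```bash
python3 cup.py
```

```text
tool z col [[-0.04, 1.0, -0.0], [1.0, 0.04, -0.0], [-0.0, -0.0, -1.0]] [-0.39729898  0.34470503 -0.73543092]
4151
[[70, 26], [68, 25], [65, 26], [62, 26], [59, 26], [56, 27], [53, 26], [50, 25], [47, 26], [45, -50], [44, -48], [44, 17], [44, -57], [44, -52], [44, -13], [44, 7], [44, -29], [44, -35], [44, -28], [14, 21], [11, 23], [8, 22], [4, 22], [1, 21], [-2, 21], [-6, 20], [-9, 21], [-12, 23], [-16, 22], [-19, -62], [-19, -7], [-20, 8], [-20, 3], [-20, -3], [-20, -10], [-20, -15], [-20, -19], [-20, -65], [-20, -55], [-20, -65], [-20, 20], [-20, -61], [-20, -63], [-21, -23], [-21, -65], [-23, -65]]
```

The cup stands upright: its wall is vertical at tool x = 44 mm and its centre is about (0.441, 0.364), on the trivet. I retreat upward, then go to the drawer.

>>> {"method": "send_rows", "body": {"plan": [[[-1,0,0,0.03,0],[-1,0,0,0.1,0],[-1,0,0,0.2,0],[-1,0,0,0.35,0],[-1,0,0,0.5,0],[-1,0,0,0.65,0],[-1,0,0,0.75,0],[1,0,-0.1,0.8,-0.1],[1,0,-0.25,0.8,-0.2],[1,0,-0.4,0.8,-0.3],[1,0,-0.6,0.8,-0.4],[1,0,-0.8,0.8,-0.5],[1,0,-0.92,0.8,-0.6],[1,0,-1,0.8,-0.7],[1,0,-1,0.8,-0.75],[1,0,-1,0.8,-0.75]]], "force": 10}}

```text
t: 18.93
tool_pos: [0.4419, 0.1522, 0.1965]
orientation: [2.879, 1.256, 0.002]
force: [0.6, -0.3, -0.2]
opening: 0.0374
gripper_force: 0.0
```

>>> {"method": "send_rows", "body": {"plan": [[[1,-0.02,-0.1,0,-0.1],[1,-0.04,-0.25,0,-0.2],[1,-0.06,-0.4,0,-0.3],[1,-0.06,-0.6,0,-0.4],[1,-0.06,-0.75,0,-0.5],[1,-0.06,-0.86,0,-0.6],[1,-0.06,-0.92,0,-0.7],[1,-0.06,-0.92,0,-0.75],[1,-0.06,-0.92,0,-0.75],[1,-0.06,-0.92,0,-0.75]]]}}

```text
t: 19.77
tool_pos: [0.4298, -0.0305, 0.196]
orientation: [-3.141, -0.071, -0.0]
force: [-0.2, 0.3, -0.7]
opening: 0.0004
gripper_force: 0.0
```

```bash
python3 - <<'E'
from h import *
s=telemetry.read_state(); print(s['t'],s['tool_pos'],s['orientation'],s['force'])
im,d,K,D,T=cam('wrist'); P=cloud(d,K,D,T); x,y,z=P[...,0],P[...,1],P[...,2]
m=(d>0)&(z>.065)&(z<.09)&(x>.45)&(x<.512)&(y>-.12)&(y<.06)
print('handle',m.sum(),P[m].min(0),P[m].max(0),np.median(P[m],0))
b=cam('scene')[0]; im=cam('top')[0]
cv2.imwrite('pics/t3.png',np.hstack([cv2.resize(im[60:280,120:420],(500,367)),cv2.resize(b[120:300,250:470],(300,367))]))
E
```

```text
19.7667 [ 0.42976977 -0.03045999  0.19598059] [-3.14056379e+00 -7.12744990e-02 -4.12545780e-04] [-0.21659243  0.31880247 -0.70119246]
handle 2280 [ 0.47737568 -0.09521827  0.07670924] [0.51196283 0.03531022 0.0857776 ] [ 0.48634172 -0.03038337  0.08255427]
```

View pics/t3.png

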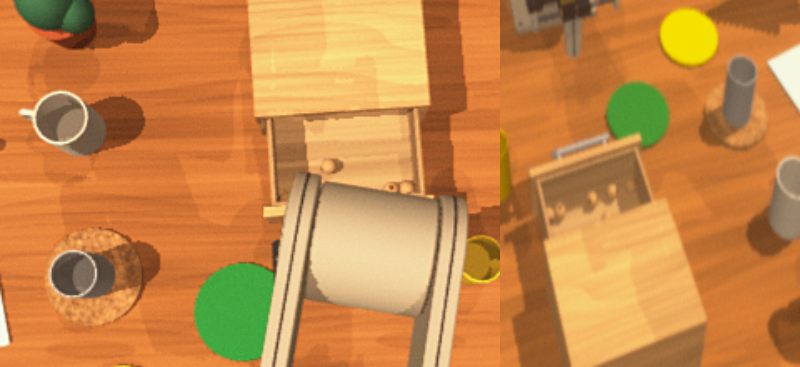

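The tumbler stands upright on the cork trivet (left view, (80,273)), and the handle is at (0.486, -0.030). I lower the closed fingers in front of it and push.

>>> {"method": "send_rows", "body": {"plan": [[[1,0,0,-0.15,0],[1,0,0,-0.35,0],[1,0,0,-0.5,0],[1,0,0,-0.6,0],[1,0,0,-0.6,0],[1,0.08,0,-0.6,0],[1,0.14,0,-0.6,0],[1,0.18,0,-0.6,0],[1,0.22,0,-0.6,0],[1,0.26,0.005,-0.6,0],[1,0.3,0.01,-0.6,0],[1,0.35,0.01,-0.6,0],[1,0.4,0.015,-0.6,0],[1,0.45,0.015,-0.6,0],[1,0.5,0.02,-0.6,0],[1,0.55,0.02,-0.6,0],[1,0.6,0.025,-0.6,0],[1,0.65,0.025,-0.6,0],[1,0.69,0.03,-0.6,0],[1,0.72,0.03,-0.6,0]]]}}

```text
t: 21.58
tool_pos: [0.5743, -0.0245, 0.0757]
orientation: [-3.141, -0.066, 0.001]
force: [-1.0, 0.4, 1.2]
opening: 0.0005
gripper_force: 0.7
```

>>> {"method": "send_rows", "body": {"plan": [[[1,0.02,0,0,0],[1,0.04,0,0,0],[1,0.06,0.005,0,0],[1,0.08,0.005,0,0],[1,0.095,0.005,0,0],[1,0.11,0.005,0,0],[1,0.12,0.005,0,0],[1,0.13,0.005,0,0],[1,0.13,0.005,0,0]]]}}

```text
t: 22.33
tool_pos: [0.6001, -0.0239, 0.0759]
orientation: [3.141, 0.065, 0.001]
force: [0.4, 0.1, -0.4]
opening: 0.0003
gripper_force: 0.0
```

```bash
cat > dr.py <<'E'
from h import *
s=telemetry.read_state(); print(s['tool_pos'],s['force'])
for n in ('scene','top'):
    im,d,K,D,T=cam(n); P=cloud(d,K,D,T); x,y,z=P[...,0],P[...,1],P[...,2]
    # gap: any pixels below z=.09 between panel and chest front
    for yc in (-.12,-.1,.05,.075):
        k=(d>0)&(abs(y-yc)<.008)&(x>.55)&(x<.70)&(z>.09)&(z<.125)
        f=k&(z<.1085); t=k&(z>.1115)
        print(n,yc,'panel minx',np.percentile(x[k],2).round(4) if k.any() else None,'panel x',np.median(x[f]).round(4) if f.any() else None,'top minx',np.percentile(x[t],3).round(4) if t.any() else None)
E
python3 dr.py
```

```text
[ 0.60014126 -0.02388942  0.07589115] [ 0.4368232   0.07215536 -0.43146541]
scene -0.12 panel minx 0.617 panel x 0.6296 top minx 0.6701
scene -0.1 panel minx 0.6152 panel x 0.6273 top minx 0.6671
scene 0.05 panel minx 0.6105 panel x 0.6209 top minx 0.6601
scene 0.075 panel minx 0.6108 panel x 0.6207 top minx 0.6612
top -0.12 panel minx None panel x None top minx None
top -0.1 panel minx 0.6136 panel x 0.6225 top minx None
top 0.05 panel minx 0.6097 panel x 0.611 top minx None
top 0.075 panel minx 0.6573 panel x 0.6563 top minx 0.6598
```

```bash
python3 - <<'E'
from h import *
for n in ('wrist','top','scene'):
    im,d,K,D,T=cam(n); P=cloud(d,K,D,T); x,y,z=P[...,0],P[...,1],P[...,2]
    m=(d>0)&(z>.066)&(z<.09)&(x>.54)&(x<.66)&(y>-.1)&(y<.05)
    print(n,m.sum())
    for yc in (-.09,-.08,-.07,-.06,-.05,0,.01,.02,.03,.04):
        k=m&(abs(y-yc)<.004)
        if k.any(): print(yc,k.sum(),np.percentile(x[k],[2,50,98]).round(3),np.median(z[k]).round(3))
    if n=='wrist': cv2.imwrite('pics/w9.png',im)
E
```

```text
wrist 3366
-0.09 153 [0.633 0.633 0.633] 0.079
-0.08 250 [0.592 0.632 0.633] 0.082
-0.07 235 [0.591 0.632 0.632] 0.08
-0.06 150 [0.631 0.632 0.632] 0.079
-0.05 150 [0.631 0.631 0.632] 0.079
0 155 [0.629 0.629 0.629] 0.079
0.01 152 [0.628 0.629 0.629] 0.079
0.02 259 [0.587 0.628 0.629] 0.081
0.03 238 [0.588 0.628 0.628] 0.081
0.04 150 [0.627 0.627 0.628] 0.08
top 275
-0.09 8 [0.573 0.577 0.581] 0.082
-0.08 23 [0.573 0.581 0.62 ] 0.083
-0.07 18 [0.571 0.577 0.602] 0.082
-0.06 14 [0.571 0.577 0.582] 0.081
-0.05 12 [0.572 0.575 0.579] 0.082
0 18 [0.569 0.573 0.579] 0.08
0.01 15 [0.569 0.573 0.579] 0.081
0.02 18 [0.569 0.574 0.598] 0.081
0.03 22 [0.568 0.575 0.599] 0.081
0.04 3 [0.569 0.572 0.574] 0.081
scene 326
-0.09 17 [0.578 0.634 0.637] 0.082
-0.08 25 [0.577 0.589 0.638] 0.082
-0.07 27 [0.575 0.59  0.635] 0.08
-0.06 19 [0.575 0.582 0.636] 0.081
-0.05 22 [0.576 0.631 0.634] 0.081
0 12 [0.592 0.631 0.634] 0.082
0.01 21 [0.572 0.581 0.632] 0.081
0.02 22 [0.573 0.584 0.632] 0.081
0.03 23 [0.57  0.585 0.634] 0.081
0.04 13 [0.576 0.629 0.632] 0.082
```

The fingers are now working on the panel face just inside the bar, with about 30 mm left to go. I keep pushing gently until it stops.

>>> {"method": "send_rows", "body": {"plan": [[[1,0.015,0,0,0],[1,0.03,0,0,0],[1,0.045,0,0,0],[1,0.06,0,0,0],[1,0.075,0.005,0,0],[1,0.09,0.005,0,0],[1,0.105,0.005,0,0],[1,0.12,0.005,0,0],[1,0.13,0.005,0,0],[1,0.13,0.005,0,0]]]}}

```text
t: 23.42
tool_pos: [0.6262, -0.0229, 0.0758]
orientation: [3.141, 0.065, 0.001]
force: [0.5, -0.5, 0.6]
opening: 0.0007
gripper_force: 0.0
```

```bash
python3 dr.py
```

```text
[ 0.62619484 -0.02288179  0.07577168] [ 0.53555664 -0.49466902  0.61751199]
scene -0.12 panel minx 0.6434 panel x 0.6502 top minx 0.6687
scene -0.1 panel minx 0.6413 panel x 0.6492 top minx 0.6694
scene 0.05 panel minx 0.6354 panel x 0.6425 top minx 0.6627
scene 0.075 panel minx 0.6357 panel x 0.6426 top minx 0.6613
top -0.12 panel minx None panel x None top minx None
top -0.1 panel minx None panel x None top minx None
top 0.05 panel minx 0.6363 panel x 0.6411 top minx None
top 0.075 panel minx 0.6863 panel x None top minx 0.6873
```

>>> {"method": "send_rows", "body": {"plan": [[[1,0.01,0,0,0],[1,0.02,0,0,0],[1,0.03,0,0,0],[1,0.035,0,0,0],[1,0.035,0,0,0]]]}}

```text
t: 23.93
tool_pos: [0.6329, -0.0228, 0.0758]
orientation: [3.141, 0.065, 0.0]
force: [-0.3, 0.6, 0.8]
opening: 0.0003
gripper_force: 0.0
```

>>> {"method": "send_rows", "body": {"plan": [[[1,0.008,0,0,0],[1,0.015,0,0,0],[1,0.022,0,0,0],[1,0.03,0,0,0],[1,0.03,0,0,0]]]}}

```text
t: 24.35
tool_pos: [0.6377, -0.0228, 0.0757]
orientation: [-3.141, -0.065, 0.004]
force: [-7.5, 0.8, 5.9]
opening: 0.0004
gripper_force: 3.6
```

>>> {"method": "send_rows", "body": {"plan": [[[1,0.008,0,0,0],[1,0.015,0,0,0],[1,0.015,0,0,0]]]}}

```text
t: 24.6
tool_pos: [0.6376, -0.0227, 0.0757]
orientation: [-3.14, -0.066, 0.014]
force: [-23.4, -0.4, 17.5]
opening: 0.0004
gripper_force: 11.9
```

```bash
python3 dr.py; python3 - <<'E'
from h import *
im,d,K,D,T=cam('scene'); P=cloud(d,K,D,T)
for u,v in [(0,0)]: pass
x,y,z=P[...,0],P[...,1],P[...,2]
k=(d>0)&(abs(y-.06)<.004)&(x>.56)&(x<.69); o=np.argsort(x[k]); print(np.c_[x[k],z[k]][o].round(3).tolist()[:60])
E
```

```text
[ 0.63759707 -0.02273431  0.07568556] [-23.35661517  -0.38727845  17.48405977]
scene -0.12 panel minx 0.6543 panel x 0.6559 top minx 0.6695
scene -0.1 panel minx 0.6548 panel x 0.6563 top minx 0.6681
scene 0.05 panel minx 0.646 panel x 0.6469 top minx 0.6613
scene 0.075 panel minx 0.6461 panel x 0.6463 top minx 0.6614
top -0.12 panel minx None panel x None top minx None
top -0.1 panel minx None panel x None top minx None
top 0.05 panel minx 0.6512 panel x 0.6548 top minx 0.6592
top 0.075 panel minx None panel x None top minx None
[[0.561, -0.001], [0.564, 0.004], [0.565, 0.001], [0.602, 0.211], [0.603, 0.212], [0.603, 0.211], [0.606, 0.211], [0.606, 0.211], [0.608, 0.209], [0.61, 0.215], [0.612, 0.214], [0.613, 0.21], [0.615, 0.212], [0.616, 0.21], [0.617, 0.215], [0.619, 0.213], [0.62, 0.21], [0.62, 0.214], [0.621, 0.211], [0.622, 0.215], [0.623, 0.212], [0.625, 0.211], [0.625, 0.212], [0.628, 0.214], [0.628, 0.211], [0.628, -0.748], [0.628, 0.211], [0.629, -0.744], [0.629, -0.753], [0.63, 0.212], [0.631, 0.21], [0.632, 0.21], [0.632, 0.215], [0.633, -0.753], [0.634, 0.213], [0.635, -0.742], [0.636, 0.211], [0.637, -0.747], [0.638, 0.215], [0.638, 0.212], [0.639, 0.214], [0.64, 0.212], [0.64, -0.747], [0.641, 0.212], [0.643, 0.213], [0.643, 0.21], [0.644, -0.749], [0.644, 0.213], [0.644, -0.75], [0.645, 0.21], [0.646, 0.213], [0.646, 0.099], [0.646, 0.212], [0.647, 0.211], [0.648, 0.212], [0.649, 0.172], [0.649, 0.176], [0.649, 0.212], [0.649, 0.102], [0.649, 0.21]]
```

The force rose to 23 N with no further motion. The panel's face is at about x = 0.648, and q = 0 predicts 15 mm ahead of the chest edge, about 0.646, so the drawer is shut. I relax and lift straight up.

>>> {"method": "send_rows", "body": {"plan": [[[1,-0.01,0,0,0],[1,-0.022,0,0,0],[1,-0.03,0,0,0],[1,-0.03,0,0,0],[1,-0.03,0,0.04,0],[1,-0.03,0,0.1,0],[1,-0.03,0,0.2,0],[1,-0.03,0,0.35,0],[1,-0.03,0,0.5,0],[1,-0.2,0,0.65,0],[1,-0.5,0,0.7,0],[1,-0.8,0,0.7,0],[1,-1,0,0.7,0],[1,-1,0,0.7,0],[1,-1,0,0.7,0]]]}}

```text
t: 26.0
tool_pos: [0.4361, -0.0224, 0.2165]
orientation: [3.141, 0.065, -0.001]
force: [0.7, 0.5, 0.4]
opening: 0.0006
gripper_force: 0.0
```

```bash
python3 dr.py; python3 - <<'E'
from h import *
b=cam('scene')[0]; im=cam('top')[0]; w=cam('wrist')[0]
cv2.imwrite('pics/f.png',np.vstack([np.hstack([cv2.resize(im[20:300,120:500],(400,295)),cv2.resize(b[60:340,150:530],(400,295))]),cv2.copyMakeBorder(cv2.resize(w,(472,295)),0,0,0,328,0)]))
E
```

```text
[ 0.43610018 -0.02239438  0.21647794] [0.66023499 0.54918139 0.35537743]
scene -0.12 panel minx 0.6542 panel x 0.6563 top minx 0.6688
scene -0.1 panel minx 0.6534 panel x 0.6554 top minx 0.6692
scene 0.05 panel minx 0.6477 panel x 0.6481 top minx 0.6614
scene 0.075 panel minx 0.6449 panel x 0.6465 top minx 0.6616
top -0.12 panel minx 0.6516 panel x 0.6583 top minx 0.6673
top -0.1 panel minx 0.6507 panel x 0.6568 top minx 0.666
top 0.05 panel minx 0.644 panel x 0.6509 top minx 0.6596
top 0.075 panel minx 0.6432 panel x 0.6498 top minx 0.6585
```

View pics/f.png

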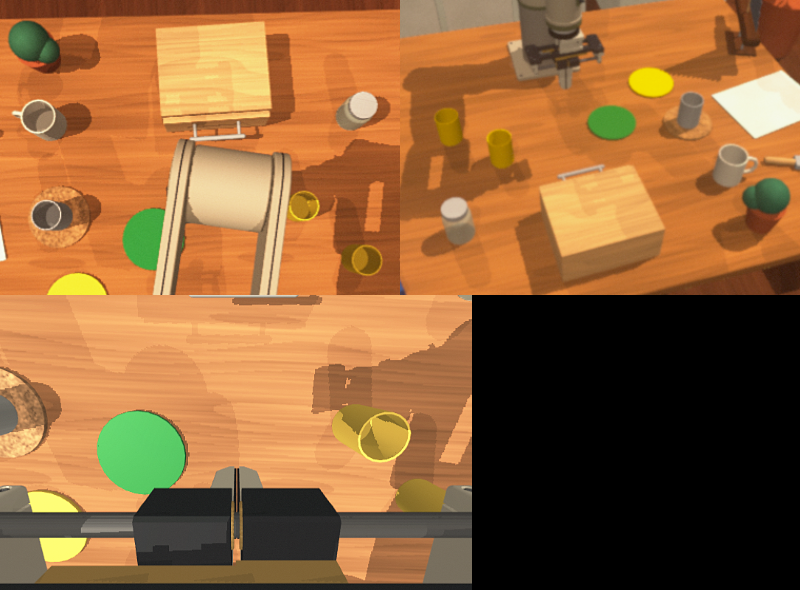

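The drawer is shut, with the panel 15 mm ahead of the chest edge on both sides as q = 0 predicts. The tumbler is upright on the cork trivet, the mug and jar are untouched, and the arm is clear.

```bash
python3 -c "
from plant import order
print(order.close_job())"
```

```text
the job is handed in; nothing more can be done
None
```

I handed the job in at about 26 s on the robot's clock: I counted all six beads in the drawer, the empty tumbler stands upright on the cork trivet, the drawer is pushed shut, and the mug and jar were not touched; no verdict came back.

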